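# Hang the key pail on the desk rail with a snap S-hook

## Task

Take the orange S-hook out of its rest and press it gently down over the bar of the desk rail until its little sprung keeper snaps shut under the bar and the bar is fully home, then let the hook go so it hangs freely. Then hang the small green key pail by its steel bail from the hook's lower curl and let go, so that it hangs clear of the desk. Never force the hook or the pail, and leave the mouse, the white house and the card box where they are.

Things in the scene. Friction and masses are not known exactly. Their poses are not given: they have to be found in the camera images.
- stand: Fixed desk rail: a round aluminium bar, 12 mm thick, runs level along the stand's y, right above its origin, between two dark posts 260 mm apart (22 mm thick). Origin on the desk midway between them; x level, pointing away from the robot. The posts are telescopic: the bar's CENTRE is 222 to 258 mm above the desk, new each time and NOT reported: find it by feel or sight. It does not yield.
- rest: Black hook rest fixed on the desk, base 70 x 60 x 6 mm, with a pocket (29 x 13 mm, floor at 6 mm, cheeks to 46 mm, end walls to 30 and 66 mm) in which the S-hook stands upright and loose: lift it out straight up by 70 mm or more. Origin under its centre; axes as the hook's.
- hook: Orange plastic S-hook, 10 mm thick along its y, 85 g. Origin under the lower curl's centre, z up. Shank at x = 7 to 13 mm, z = 0 to 118. Upper curl on the shank's +x side, opening down; lower curl on its -x side, opening up. Hang it with x along the stand's x (away from the robot). Empty, it swings freely on the bar, its lower end leaning up to 0.4 rad away from the robot; loaded about 0.2.
- keeper: Steel keeper 15.5 x 3 mm, hinged on the hook's leg; origin at its pin (hook's x = 31, z = 84 mm). It closes the upper mouth and opens upward only, against a spring: pressing the hook down on the bar takes 3 to 7 N down and as much sideways; some 23 mm after first touch it snaps shut under the bar, and 6 mm on the bar meets the inner top and the force rises steeply. Weight alone does not open it.
- hook_tab (a point): Grip point of the tab on top of the hook, at x = 16, z = 140 mm in the hook's frame. The tab is 12 mm thick along y, 24 mm along x (4 to 28), z = 118 to 155 mm. With the hook home this point is 35 mm above the bar's centre: fingertips reaching more than 25 mm below it would strike the bar.
- hook_saddle (a point): Where the bar's centre lies in the upper curl when fully home: x = 20.5, z = 105 mm in the hook's frame. The curl lies between the shank (x = 13) and a leg (x = 30.5 to 36.5, down to z = 60, foot flared out to x = 43 mm); inner top at z = 111. Nothing lies below this mouth: the hook goes straight down over the bar, shank on the robot's side.
- hook_curl (a point): Where the bail's wire centre sits in the lower curl: x = 0, z = 10 mm in the hook's frame; axes as the hook's. The channel is x = -7 to 7 mm, floor at z = 7; its free tip on the -x (robot's) side is 35 mm high and flares out to x = -18 mm. The bail can come in over the tip from the robot's side, then down.
- pail: Green open key pail, 70 x 80 mm, 60 mm high, 140 to 240 g, loose on the desk. Origin under its centre, z up. A rigid steel wire bail (6 mm thick) arches over it in its yz plane: up the sides (y = +-38 mm) to z = 85, then in to a level top piece 20 mm long at z = 110 mm. A grip stands out on its -x side. Hang it with x roughly along the stand's x, the grip on the robot's side, clear of the bar.
- pail_bail (a point): Wire centre in the middle of the bail's level top piece, 110 mm above the pail's underside; axes as the pail's.
- pail_grip (a point): Grip point on the black upright grip, 95 mm in front of the bail (pail's -x), 42 mm below the bail's top wire centre, 68 mm above the underside. The grip is 12 mm thick along y, 22 mm along x, z = 40 to 84 mm.
- mouse: Black computer mouse, 100 x 58 x 26 mm, loose on the desk; leave alone. Origin under its centre.
- house: Small white ornamental house, 40 x 50 mm, 75 mm high (90 with its chimney), loose on the desk; leave alone. Origin under its centre.
- cards: Clear box with cards, 60 x 100 x 39 mm, loose on the desk; leave alone. Origin under its centre.
Things that resemble listed ones, but are neither listed nor needed, are in the scene too. Of the things shaped like the pail, the green one is meant. Of the things that look like the hook, the larger one is meant.

How it is judged (in metres and radians):
On the way, in this order (a step that is already met when the one before it is completed fails the run):
1. the S-hook hangs on the bar on its own, the bar fully home in the upper curl above the closed keeper, released, before the pail touches it (contact force between hook and stand above 0.3 N and contact force between keeper and stand below 0.2 N and contact force between hook and the fingers below 0.05 N and contact force between hook and pail below 0.05 N and height (world z) of hook_saddle above 0.205 m and x of hook_saddle in the frame of stand between -0.012 and 0.012 m and angle between hook's own z axis and vertical below 0.55 rad), for 0.3 s.
2. the pail hangs by its bail in the lower curl (distance between pail_bail and hook_curl below 0.014 m and contact force between pail and hook above 0.8 N and height (world z) of pail above 0.01 m), for 0.2 s.
At the end, for the whole second after the job is handed in: Hook on the bar, bar home above the closed, unloaded keeper, leaning under 0.5 rad; pail hung by its bail in the lower curl (wire centre within 14 mm of hook_curl), over 10 mm clear of the desk and off the stand, tilt under 0.3 rad; both released and under 0.08 m/s (all of step 2 and contact force between hook and stand above 1.2 N and contact force between keeper and stand below 0.3 N and height (world z) of hook_saddle above 0.205 m and x of hook_saddle in the frame of stand between -0.012 and 0.012 m and angle between hook's own z axis and vertical below 0.5 rad and contact force between pail and stand below 0.1 N and angle between pail's own z axis and vertical below 0.3 rad and linear speed of each of pail, hook below 0.08 m/s); the robot touches nothing.
It fails at once if the hook was forced against the rail (over 22 N) (contact force between hook and stand above 22 N).
It fails at once if the pail was forced or dropped onto the hook (over 18 N) (contact force between pail and hook above 18 N).
It fails at once if the mouse was disturbed (over 25 mm) (distance of mouse from where it was at the start of the episode above 0.025 m).
It fails at once if the house was disturbed (over 25 mm) (distance of house from where it was at the start of the episode above 0.025 m).
It fails at once if the card box was disturbed (over 25 mm) (distance of cards from where it was at the start of the episode above 0.025 m).
It also fails if it takes over 72 s, if anything falls off the work surface, if the arm or the gripper's body presses on something with over 40 N, if the wrist force passes 120 N, or if a joint passes its speed limit or range.

## Robot

A 6-joint arm with a two-finger parallel gripper is mounted at the origin on the work surface. World frame = base frame: x ahead of the robot, y to its left, z up, the work surface at z = 0. Lengths are in mm, angles in rad, forces in N, time in s.
With the tool pointing down it reaches from about 275 to 750 mm from the base axis. Payload 10.2 kg.
Tool frame: the origin (TCP) lies midway between the tips of the shut fingers; the grasp point (between the pads) lies 19 mm behind it; z points along the fingers, y is the line along which they close (so a half turn about z gives the same grasp; the last joint's range is limited). The gripper opens to 88 mm and grips with 3 to 60 N. Pads are 18 mm wide; open, the fingers measure 123 mm over their backs; the gripper's body (75 mm by 187 mm) begins 45 mm behind the grasp point.
Start: joints at [-1.501, 0.313, 1.498, -0, 1.331, -0.223], TCP at [151.52, -502.666, 238.72] pointing down, gripper open.
Joint ranges: [-2.94, 2.94], [-0.97, 2.17], [0.19, 2.56], [-1.23, 4.37], [0.02, 3.11], [-2.88, 2.88]. Speed limits (rad/s): [2.39, 2.39, 3.01, 3.14, 3.14, 3.14].

## Interface

Orientations are given as a unit quaternion [x, y, z, w].
In Python, from plant import * gives the robot as it stands.
- The arm moves only by the tool drive_tool, never from a script. Its argument "series" is a list that holds one entry, the list of rows, each a list of 4 numbers: the shift along the tool's x, y, z in cm, then the turn about the tool's z in degrees. A call has 1 to 20 rows; each row shifts and turns the commanded pose from where the row before left it, along the tool's axes as they then stand; what a row does not reach is not made up. A row lasts 1/10 s, in which the tool goes at most 50 mm and 8.59 degrees, less where a joint would pass 70% of its speed; a pose out of reach is approached as far as the arm can. A call with a gripper value outside its range is refused whole. "fingers" is the finger opening in cm, from 0 to 8.81, set as the call begins (left out, the last holds). The fingers move at their own pace and stop on an object; "squeeze" is the grip in N (left out, the last holds). Time passes only in rows, so rows that do not move let the fingers close. It gives the time, the measured TCP pose, the force, the opening and the grip force at its end, in the units of the state.
- get_state(): the state, without advancing time (a new reading comes with each control period).
- get_image(name): name is "side" or "top" or "wrist"; returns a dict with "color" (400x640x3 uint8, red, green, blue), "intrinsics" (3x3 intrinsics, pixels), "rvec" (rotation vector, rad) and "tvec" (3), from world to camera coordinates, as OpenCV has them; the wrist camera has in their place "tool_from_camera" (4x4, takes a point from camera to tool coordinates, whose origin is the TCP and whose axes are the flange's). Camera axes: x right, y down, z forward; pixel columns grow to the right and rows downward; lengths in mm; the calibration is good to about 2 mm. The wrist camera is an equidistant fisheye: a pixel r from the principal point sees the ray r / f radians off the axis. A picture is of the moment at which its call begins: read the wrist's pose just before it. There is no depth.
- job_done(): hands the job in; it is judged then, once.
The state is a dict: "time": time; "q": joint angles; "qd": joint speeds; "effort": joint torques, N m; "tcp_pos": TCP position; "tool_rot": TCP orientation; "ft_force": force on the tool from outside, world axes, zero at the start; "ft_torque": the same for the moment, N m; "grip_width": opening from 0.0 (shut) to 1.0 (fully open); "grip_force": force on a finger pad.
Only numpy, scipy, OpenCV 4.12 (cv2) and the standard library are available. Lean on these libraries where they do the work, as an engineer would, in place of code of your own. Each camera call takes 0.05 s, during which the arm holds its last target. There are 200 camera calls.

## Working session

There is one attempt and no reset: what is moved stays moved. The work goes in short steps, Python scripts to look and compute and a tool call to move; the robot and the scene stay as the last step left them, time stands still between calls to the robot, and variables do not carry over. Pictures are saved under pics/ and viewed, at most 10 in all, crops included, and the job is handed in when it is done.

Besides the shell and the picture viewer there is one more tool, called after ">>>" as a command line: name --argument value ..., lists and objects as JSON in quotes. drive_tool: Moves the arm, as the interface text tells. Its arguments: {"type":"object","properties":{"series":{"type":"array"},"fingers":{"type":"number"},"squeeze":{"type":"number"}},"required":["series"]}

```bash
ls; mkdir -p pics; cat > h.py <<'E'
from plant import *
import numpy as np, cv2
from scipy.spatial.transform import Rotation as R
def cam(n):
    d=get_image(n); K=np.array(d["intrinsics"],float)
    if n=="wrist":
        return d
    M=cv2.Rodrigues(np.array(d["rvec"],float))[0]; t=np.array(d["tvec"],float).ravel()
    d["K"],d["M"],d["t"],d["c"]=K,M,t,-M.T@t
    return d
def ray(d,u,v):
    r=d["M"].T@np.linalg.inv(d["K"])@np.array([u,v,1.]); return d["c"],r/np.linalg.norm(r)
def plane(d,u,v,z):
    c,r=ray(d,u,v); return c+r*(z-c[2])/r[2]
def proj(d,p):
    q=d["K"]@(d["M"]@np.array(p,float)+d["t"]); return q[:2]/q[2]
def tri(d1,p1,d2,p2):
    A=[];b=[]
    for d,p in((d1,p1),(d2,p2)):
        c,r=ray(d,*p); P=np.eye(3)-np.outer(r,r); A.append(P); b.append(P@c)
    return np.linalg.lstsq(np.vstack(A),np.hstack(b),rcond=None)[0]
def save(n,im): cv2.imwrite("pics/"+n,cv2.cvtColor(im,cv2.COLOR_RGB2BGR))
E
python3 - <<'E'
from h import *
for n in("side","top"):
    d=cam(n); save(n+"0.png",d["color"]); np.save(n+"0.npy",d,allow_pickle=True); print(n,d["c"],d["M"][2],d["K"][0])
s=get_state(); print(s)
E
```

```text
pics
side [188.66191194 489.82379612 738.78787532] [ 0.38739879 -0.52774623 -0.75591407] [365.47250023   0.         320.63400143]
top [ 452.29494866   56.00837625 1516.88804753] [ 0.04510823 -0.0150845  -0.99886821] [465.18658567   0.         314.36626979]
{'time': 0.1, 'q': array([-1.50138984e+00,  3.13380085e-01,  1.49833968e+00, -1.12930121e-05,
        1.33097967e+00, -2.23411656e-01]), 'qd': array([-1.36818603e-03, -2.11410224e-03, -1.12796378e-03, -1.18654709e-04,
       -2.72916907e-04,  1.61780799e-05]), 'effort': array([ 2.60625478e-03, -4.02811790e+01, -2.52641720e+01,  6.95167948e-02,
        3.42413981e-02, -4.85379690e-05]), 'tcp_pos': array([ 151.50697769, -502.44456831,  238.23350376]), 'tool_rot': array([ 9.89300976e-01,  1.45887876e-01,  3.71026650e-05, -5.52174910e-04]), 'ft_force': array([-0.21236197, -0.50427489, -0.26733824]), 'ft_torque': array([ 0.01699569,  0.04275064, -0.04433736]), 'grip_force': 0.0, 'grip_width': 0.9980213968165713}
```

View pics/side0.png

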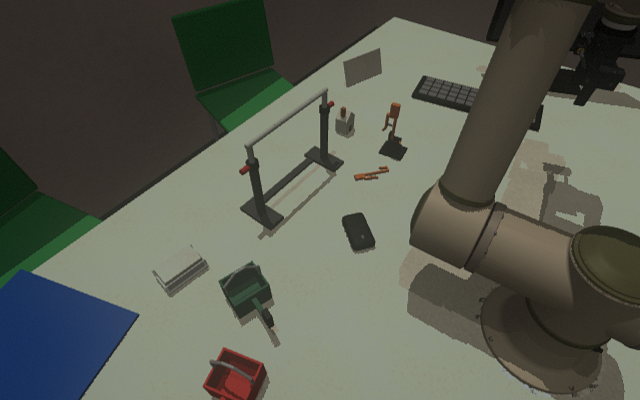

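View pics/top0.png

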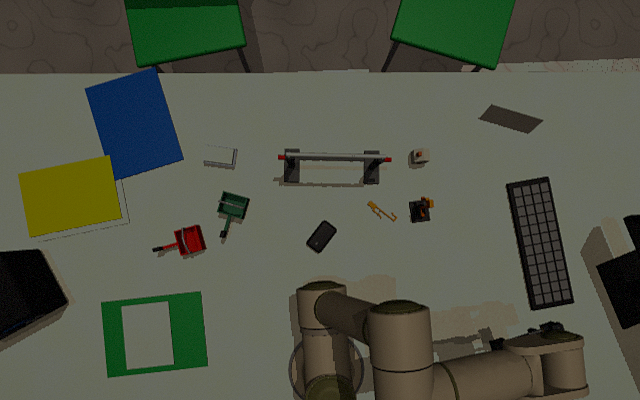

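The side view shows the rail bar from (250,147) to (325,93), the hook in its rest at (393,125), and the green pail at (246,290). In the top view the bar runs (280,157) to (390,159), the hook is at (421,208), and the green pail is at (233,205) with its grip at (223,234). The mouse is at (321,236). I'll enlarge these parts.

```bash
python3 - <<'E'
from h import *
t=np.load("top0.npy",allow_pickle=True).item(); s=np.load("side0.npy",allow_pickle=True).item()
def crop(d,x,y,w,h,f): 
    im=np.clip(d["color"][y:y+h,x:x+w].astype(float)*1.6,0,255).astype(np.uint8)
    return cv2.resize(im,None,fx=f,fy=f,interpolation=cv2.INTER_CUBIC)
a=np.hstack([crop(t,400,190,50,40,8),crop(t,210,185,50,60,8)[:320]])
a=np.hstack([crop(t,400,190,40,40,7),crop(t,210,187,40,55,7)[:385][:280] if 0 else crop(t,212,187,40,40,7),crop(t,212,205,34,40,7)])
b=np.hstack([crop(s,370,95,45,70,4.5),crop(s,215,255,65,70,4.5),crop(s,235,80,68,70,4.5)])
W=800
pad=lambda im:np.hstack([im,np.zeros((im.shape[0],W-im.shape[1],3),np.uint8)])[:, :W] if im.shape[1]<W else im[:,:W]
save("c1.png",np.vstack([pad(a),pad(b)])[:600])
E
```

```text
(no output)
```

View pics/c1.png

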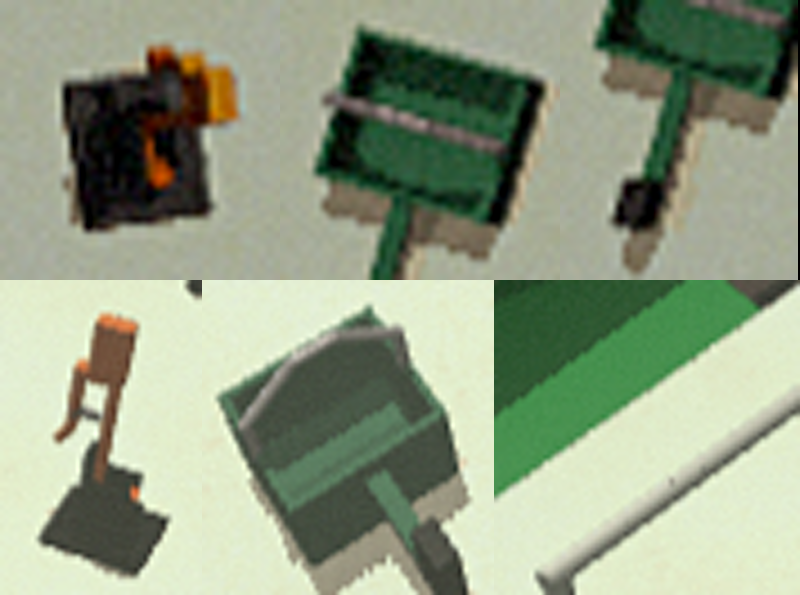

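The crops show the following:
- **Rest:** its base centre in the top view is near (419.7,211).
- **Tab:** its top is at (432,203.7) in the top view and (396,104.3) in the side view.
- **Pail:** the bail runs (218.4,200.9) to (244.1,208) in the top view. The grip is at (223.4,234).
- **Bar:** in the side view it passes (247,146) to (303,106.7).

```bash
python3 - <<'E'
from h import *
np.set_printoptions(precision=1,suppress=True)
t=np.load("top0.npy",allow_pickle=True).item(); s=np.load("side0.npy",allow_pickle=True).item()
T=lambda x,y,ox,oy:(ox+x/7,oy+y/7)
print("rest corners",[plane(t,*T(x,y,400,190),6)[:2] for x,y in((65,85),(85,230),(210,215))], "ctr",plane(t,419.7,211.1,6))
print("tab tri",tri(t,(432,203.7),s,(396,104.3)),"plane",plane(t,432,203.7,155),plane(s,396,104.3,155))
print("bail ends",plane(t,218.4,200.9,85),plane(t,244.1,208,85),"grip top",plane(t,223.4,234,84), "pail rim", [plane(t,*T(x,y,212,187),60)[:2] for x,y in((80,27),(265,83),(215,222),(38,172))])
# bar: rows in top columns
g=cv2.cvtColor(t["color"],cv2.COLOR_RGB2GRAY)
for c in(300,335,365): print(c,g[148:170,c])
# bar plane intersection
def pl(d,p,q):
    a=ray(d,*p)[1];b=ray(d,*q)[1];n=np.cross(a,b);n/=np.linalg.norm(n);return n,n@d["c"]
for r in(156.5,157.5):
    n1,d1=pl(t,(290,r-0.2),(380,r+1.3)); n2,d2=pl(s,(247,146.2),(303,106.7))
    u=np.cross(n1,n2);u/=np.linalg.norm(u)
    p=np.linalg.lstsq(np.array([n1,n2,[0,1,0]]),np.array([d1,d2,60]),rcond=None)[0];print("bar",r,u,p)
# post feet & knobs
print("feet",[plane(t,*p,0) for p in((285,184),(299,184),(365,184),(379,184),(285,150),(380,150))])
print(plane(t,280,157,240),plane(t,390,159,240),proj(t,[560,0,240]),proj(s,[560,0,240]))
E
```

```text
rest corners [array([ 533.4, -276.7]), array([ 465.7, -284.8]), array([ 472.2, -343.3])] ctr [ 503.8 -310.2    6. ]
tab tri [ 521.5 -309.9  156.2] plane [ 520.2 -310.8  155. ] [ 523.5 -310.7  155. ]
bail ends [537.8 329.2  85. ] [515.3 250.5  85. ] grip top [436.  314.1  84. ] pail rim [array([570.7, 318.3]), array([544.9, 235.8]), array([482.9, 258.2]), array([505.9, 337. ])]
300 [108 113 114 114  98 101 108  90  48  35  38  33 101 120 118 116 110 105
 106 104 104 113]
335 [106 105 104 108 109  95 101 102  80  48  37  43  42  96 108 106 107 107
  99 100  98 101]
365 [105 112  76  34  39  41  78 107 102  75  45  42  42  40  38  45  44  47
  33  34  36  44]
bar 156.5 [-0. -1. -0.] [649.6  60.  237.2]
bar 157.5 [-0. -1. -0.] [646.3  60.  240.7]
feet [array([596.4, 128.4,   0. ]), array([596.1,  82.7,   0. ]), array([ 594.4, -133.5,    0. ]), array([ 594.1, -179.5,    0. ]), array([708.3, 127.7,   0. ]), array([ 706.2, -184.5,   -0. ])]
[648.4 130.3 240. ] [ 640.8 -173.8  240. ] [327.5 188.6] [316.5 133.2]
```

```bash
cat >> h.py <<'E'
def go(x,y,z,yaw=None):
    s=get_state(); r=R.from_quat(s["tool_rot"]).as_matrix(); a=np.arctan2(r[1,0],r[0,0])
    turn=0 if yaw is None else np.degrees((a-yaw+np.pi)%(2*np.pi)-np.pi)
    w=a if yaw is None else yaw
    d=(np.array([x,y,z])-s["tcp_pos"])/10
    print("turn %.1f then shift %.2f %.2f %.2f cm"%(turn,d[0]*np.cos(w)+d[1]*np.sin(w),d[0]*np.sin(w)-d[1]*np.cos(w),-d[2]),"yaw",round(a,4),"tilt",np.round(r[:,2],3),"t",s["time"],"F",np.round(s["ft_force"],1))
def wpix(d,p,s=None):  # world point -> wrist pixel
    s=s or get_state(); r=R.from_quat(s["tool_rot"]).as_matrix(); K=np.array(d["intrinsics"]); T=np.array(d["tool_from_camera"])
    q=np.linalg.inv(T)@np.append(r.T@(np.array(p)-s["tcp_pos"]),1); q=q[:3]; th=np.arctan2(np.hypot(*q[:2]),q[2]); ph=np.arctan2(q[1],q[0])
    return np.array([K[0,2]+K[0,0]*th*np.cos(ph),K[1,2]+K[1,1]*th*np.sin(ph)])
def wplane(d,u,v,z,s=None):
    s=s or get_state(); r=R.from_quat(s["tool_rot"]).as_matrix(); K=np.array(d["intrinsics"]); T=np.array(d["tool_from_camera"])
    a,b=(u-K[0,2])/K[0,0],(v-K[1,2])/K[1,1]; th=np.hypot(a,b); c=np.array([a/th*np.sin(th),b/th*np.sin(th),np.cos(th)])
    w=r@T[:3,:3]@c; o=r@T[:3,3]+s["tcp_pos"]; return o+w*(z-o[2])/w[2]
E
python3 - <<'E'
from h import *
go(520.5,-309.5,238,.115)
t=np.load("top0.npy",allow_pickle=True).item()
im=np.clip(t["color"][140:195,270:400].astype(float)*1.6,0,255).astype(np.uint8)
save("bar.png",cv2.resize(im,None,fx=6,fy=6,interpolation=cv2.INTER_CUBIC))
E
```

```text
turn 10.2 then shift 38.87 -14.93 0.02 cm yaw 0.2928 tilt [-0.     0.001 -1.   ] t 0.1 F [-0.2 -0.5 -0.3]
```

View pics/bar.png

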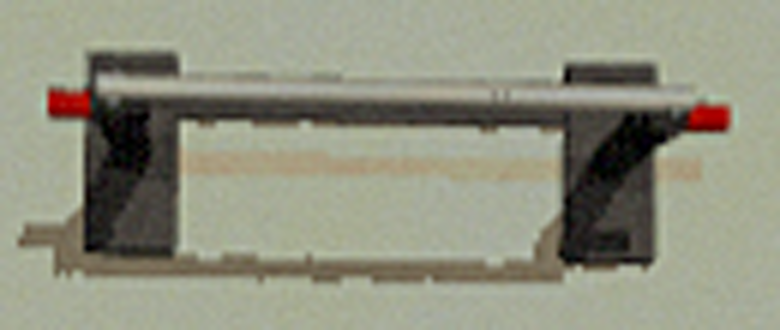

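The bar's centreline in the top view runs from (286.7,154.2) to (385,156.2). Moving above the hook now, and working out the bar pose alongside.

>>> drive_tool --series '[[[0, 0, 0, 5.1], [0, 0, 0, 5.1], [3.2, -1.25, 0, 0], [3.2, -1.25, 0, 0], [3.25, -1.25, 0, 0], [3.25, -1.25, 0, 0], [3.25, -1.25, 0, 0], [3.25, -1.25, 0, 0], [3.25, -1.25, 0, 0], [3.25, -1.25, 0, 0], [3.25, -1.25, 0, 0], [3.25, -1.25, 0, 0], [3.2, -1.25, 0, 0], [3.2, -1.18, 0, 0], [0, 0, 0, 0], [0, 0, 0, 0]]]' --fingers 6 --squeeze 15

```text
time: 1.7
tcp_pos: [519.9, -309.6, 238.1]
tool_rot: [0.998, 0.058, -0.0, -0.0]
ft_force: [-0.3, -0.4, 0.4]
grip_width: 0.683
grip_force: 0.0
```

```bash
python3 - <<'E'
from h import *
np.set_printoptions(precision=3,suppress=True)
t=np.load("top0.npy",allow_pickle=True).item(); s=np.load("side0.npy",allow_pickle=True).item()
def pl(d,p,q):
    a=ray(d,*p)[1];b=ray(d,*q)[1];n=np.cross(a,b);n/=np.linalg.norm(n);return n,n@d["c"]
n1,d1=pl(t,(286.7,154.2),(385,156.2)); n2,d2=pl(s,(247,146.2),(303,106.7))
u=np.cross(n1,n2);u/=np.linalg.norm(u)
for y in(100,-30,-150): print("bar",u,np.linalg.solve(np.array([n1,n2,[0,1,0]]),np.array([d1,d2,y])))
C=lambda x,y:plane(t,270+x/6,140+y/6,8)[:2]
print("feet",[C(*p) for p in((87,52),(177,52),(177,252),(87,252),(565,65),(655,65),(655,262),(565,262))])
go(520.5,-309.5,238,.115)
st=get_state(); d=cam("wrist"); im=np.clip(d["color"].astype(float)*1.5,0,255).astype(np.uint8)
save("w1.png",im)
for p in([519.7,-308.4,161],[520.5,-309.5,161],[503.8,-310.2,6]): print(wpix(d,p,st))
E
```

```text
bar [-0.024 -1.    -0.018] [657.19 100.   231.04]
bar [-0.024 -1.    -0.018] [654.035 -30.    228.665]
bar [-0.024 -1.    -0.018] [ 651.122 -150.     226.472]
feet [array([711.332, 128.96 ]), array([711.014,  80.038]), array([601.832,  80.864]), array([602.201, 129.627]), array([ 702.507, -131.306]), array([ 702.184, -180.466]), array([ 594.414, -178.813]), array([ 594.787, -129.812])]
turn 0.0 then shift 0.07 -0.01 0.01 cm yaw 0.1158 tilt [-0.001  0.001 -1.   ] t 1.7 F [-0.3 -0.4  0.4]
[313.995 214.68 ]
[315.534 213.869]
[314.412 182.847]
```

View pics/w1.png

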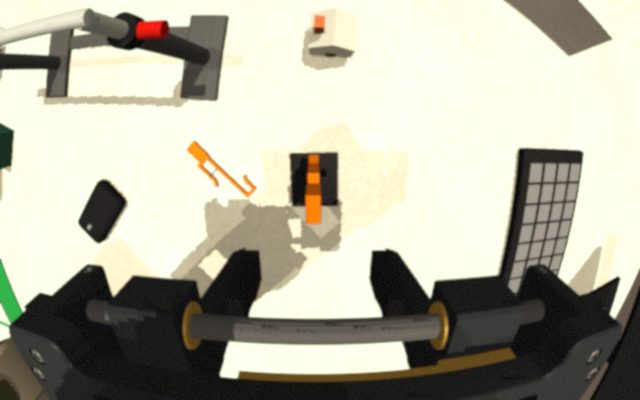

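The wrist view shows the tab at (314,208), where predicted and centred between the fingers. The bar's end is at (90,20). Going down and gripping.

>>> drive_tool --series '[[[0, 0, 2, 0], [0, 0, 2, 0], [0, 0, 2, 0], [0, 0, 2, 0], [0, 0, 1.5, 0], [0, 0, 1.3, 0], [0, 0, 0, 0]]]'

```text
time: 2.45
tcp_pos: [518.7, -310.0, 129.3]
tool_rot: [0.998, 0.057, -0.001, -0.001]
ft_force: [-0.6, 0.1, -0.5]
grip_width: 0.682
grip_force: 0.0
```

>>> drive_tool --series '[[[0, 0, 0, 0], [0, 0, 0, 0], [0, 0, 0, 0], [0, 0, 0, 0], [0, 0, 0, 0], [0, 0, 0, 0]]]' --fingers 0 --squeeze 25

```text
time: 3.05
tcp_pos: [519.9, -309.9, 130.8]
tool_rot: [0.998, 0.057, 0.0, 0.0]
ft_force: [-0.4, -0.8, -0.4]
grip_width: 0.161
grip_force: 0.0
```

>>> drive_tool --series '[[[0, 0, 0, 0], [0, 0, 0, 0], [0, 0, 0, 0], [0, 0, -1, 0], [0, 0, -2, 0], [0, 0, -2, 0], [0, 0, -2, 0], [0, 0, -3, 0], [0, 0, -4, 0], [0, 0, -4, 0], [0, 0, -4, 0], [0, 0, 0, 0], [0, 0, 0, 0]]]'

```text
time: 4.35
tcp_pos: [519.8, -309.8, 351.2]
tool_rot: [0.998, 0.057, 0.0, 0.0]
ft_force: [-0.2, 0.1, -0.8]
grip_width: 0.134
grip_force: 24.9
```

```bash
python3 - <<'E'
from h import *
st=get_state(); print(st["tcp_pos"],st["grip_width"],st["grip_force"],st["ft_force"])
for n in("side","top"):
    d=cam(n); np.save(n+"1.npy",d,allow_pickle=True)
s=np.load("side1.npy",allow_pickle=True).item(); 
im=np.clip(s["color"].astype(float)*1.3,0,255).astype(np.uint8)
p=proj(s,st["tcp_pos"]).astype(int); print(p)
x,y=max(p[0]-90,0),max(p[1]-70,0)
save("g1.png",cv2.resize(im[y:y+140,x:x+180],None,fx=4.2,fy=4.2,interpolation=cv2.INTER_CUBIC)); print(x,y)
E
```

```text
[ 519.81351567 -309.81455829  351.21685906] 0.13430285214346085 24.93338083382696 [-0.16595187  0.1140985  -0.80865853]
[410  32]
320 0
```

View pics/g1.png

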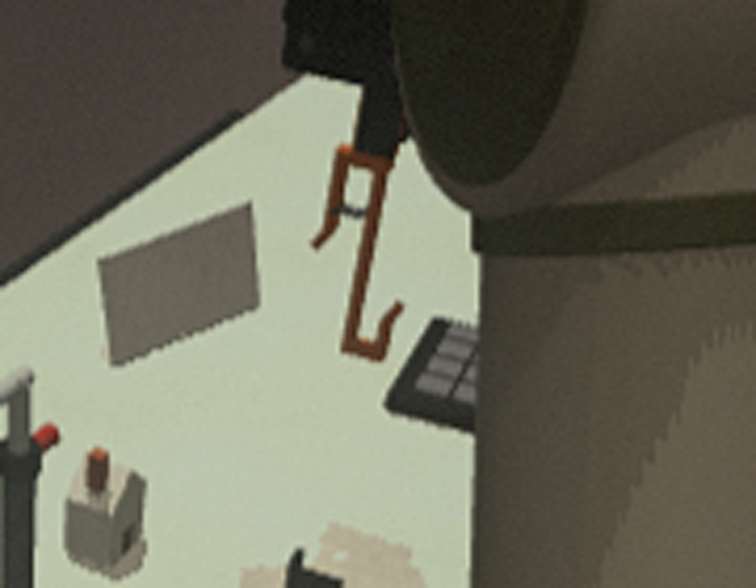

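The side view shows the hook held upright: the upper curl is near (365,155) in the crop and the lower curl near (370,345). I'll move over the bar, stopping about 12 mm short on the robot's side.

```bash
python3 - <<'E'
from h import *
go(637,-25,356,-.03)
E
```

```text
turn 8.3 then shift 10.88 -28.81 -0.66 cm yaw 0.1148 tilt [-0.002  0.002 -1.   ] t 4.45 F [-0.5  0.5  0. ]
```

>>> drive_tool --series '[[[0, 0, -0.3, 4.2], [0, 0, -0.3, 4.1], [0.9, -2.4, 0, 0], [0.9, -2.4, 0, 0], [0.9, -2.4, 0, 0], [0.9, -2.4, 0, 0], [0.9, -2.4, 0, 0], [0.9, -2.4, 0, 0], [0.9, -2.4, 0, 0], [0.9, -2.4, 0, 0], [0.9, -2.4, 0, 0], [0.9, -2.4, 0, 0], [0.9, -2.4, 0, 0], [1.0, -2.4, 0, 0], [0, 0, 0, 0], [0, 0, 0, 0], [0, 0, 0, 0]]]'

```text
time: 6.15
tcp_pos: [637.2, -26.2, 356.2]
tool_rot: [1.0, -0.016, -0.001, -0.0]
ft_force: [-0.3, 0.0, -1.6]
grip_width: 0.131
grip_force: 24.9
```

```bash
python3 - <<'E'
from h import *
st=get_state(); go(637,-25,356,-.03); print(st["tcp_pos"])
s=cam("side"); t=cam("top"); np.save("side2.npy",s,allow_pickle=True); np.save("top2.npy",t,allow_pickle=True)
im=np.clip(s["color"].astype(float)*1.3,0,255).astype(np.uint8)
p=proj(s,st["tcp_pos"]-[0,0,60]).astype(int); print(p)
x,y=max(p[0]-65,0),max(p[1]-45,0)
save("g2.png",cv2.resize(im[y:y+100,x:x+130],None,fx=6,fy=6,interpolation=cv2.INTER_CUBIC)); print(x,y)
E
```

```text
turn -0.1 then shift -0.02 -0.12 0.02 cm yaw -0.0311 tilt [-0.001  0.    -1.   ] t 6.15 F [-0.3  0.  -1.6]
[637.17123815 -26.20384362 356.15018586]
[294  92]
229 47
```

View pics/g2.png

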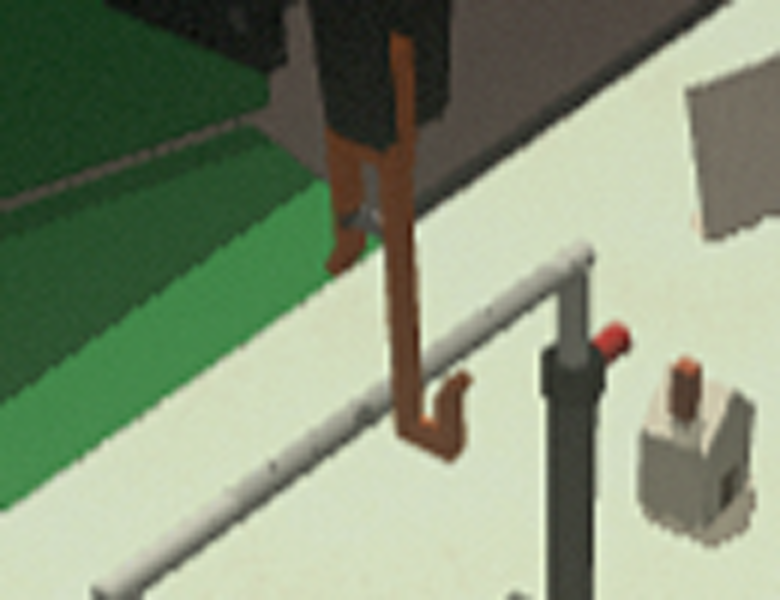

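The side view shows the hook's shank foot at crop (400,432), its mouth foot tip at (335,272), and the bar's centreline from (100,590) to (585,255) behind it.

```bash
python3 - <<'E'
from h import *
np.set_printoptions(precision=2,suppress=True)
s=np.load("side2.npy",allow_pickle=True).item(); t=np.load("top0.npy",allow_pickle=True).item()
F=lambda x,y:(229+x/6,47+y/6)
def yp(d,u,v,y): c,r=ray(d,u,v); return c+r*(y-c[1])/r[1]
for n,p in(("(13,0)",(400,432)),("foot~(43,60)",(332,270)),("tip (-18,35)",(467,375)),("(-13,0)",(452,460))): print(n,yp(s,*F(*p),-21)-np.array([637.2,0,356.2]))
# automatic bar fit in side: bar pixels gray, edges by gradient across line
g=cv2.cvtColor(s["color"],cv2.COLOR_RGB2GRAY).astype(float)
def refine(g,p,q,n=40,w=7):
    p,q=np.array(p),np.array(q); d=(q-p)/np.linalg.norm(q-p); m=np.array([-d[1],d[0]]); pts=[]
    o=np.arange(-w,w+.01,.25)
    for a in np.linspace(.05,.95,n):
        c=p+a*(q-p); xy=c+o[:,None]*m
        v=cv2.remap(g.astype(np.float32),xy[:,0].astype(np.float32)[None],xy[:,1].astype(np.float32)[None],cv2.INTER_LINEAR)[0]
        pts.append(v)
    return o,np.median(pts,0)
o,v=refine(g,F(100,590),F(390,392)); print("A",v[::2].astype(int))
o,v=refine(g,F(470,338),F(585,255)); print("B",v[::2].astype(int))
gt=cv2.cvtColor(t["color"],cv2.COLOR_RGB2GRAY).astype(float)
o,v=refine(gt,(286.7,154.2),(385,156.2)); print("T",v[::2].astype(int))
def pl(d,p,q):
    a=ray(d,*p)[1];b=ray(d,*q)[1];n=np.cross(a,b);n/=np.linalg.norm(n);return n,n@d["c"]
for dt in(-.7,0,.7):
  n1,d1=pl(t,(286.7,154.2+dt),(385,156.2+dt)); n2,d2=pl(s,F(100,590),F(585,255))
  print(dt,[np.linalg.solve(np.array([n1,n2,[0,1,0]]),np.array([d1,d2,y])) for y in(100,-25,-150)])
E
```

```text
(13,0) [  -2.58  -21.   -125.39]
foot~(43,60) [ 25.31 -21.   -66.33]
tip (-18,35) [-35.86 -21.   -85.56]
(-13,0) [ -27.42  -21.   -127.01]
A [165 165 166 166 165 166 166 165 161 150 142 132 125 119 109 100  89  80
  82  85 112 141 159 167 167 166 166 166 166]
B [165 165 165 165 165 165 159 149 137 129 123 116 108  97  85  77  79 105
 135 155 165 166 165 165 165 165 165 165 162]
T [105 105 105 105 105 106 106 106  98  91  91  94 102 106 101  90  73  57
  45  39  38  38  34  37  50  73  93 103 107]
-0.7 [array([658.73, 100.  , 233.64]), array([655.92, -25.  , 229.98]), array([ 653.12, -150.  ,  226.32])]
0 [array([656.4 , 100.  , 236.05]), array([653.58, -25.  , 232.4 ]), array([ 650.76, -150.  ,  228.75])]
0.7 [array([654.07, 100.  , 238.45]), array([651.24, -25.  , 234.81]), array([ 648.42, -150.  ,  231.17])]
```

```bash
python3 - <<'E'
from h import *
np.set_printoptions(precision=2,suppress=True)
s=np.load("side2.npy",allow_pickle=True).item(); t=np.load("top0.npy",allow_pickle=True).item()
F=lambda x,y:np.array((229+x/6,47+y/6)); m=np.array([.57,.82])
def pl(d,p,q):
    a=ray(d,*p)[1];b=ray(d,*q)[1];n=np.cross(a,b);n/=np.linalg.norm(n);return n,n@d["c"]
n1,d1=pl(t,(286.7,153.4),(385,155.4)); n2,d2=pl(s,F(245,491)+.4*m,F(527,297)-.85*m)
for y in(100,-25,-150): print(np.linalg.solve(np.array([n1,n2,[0,1,0]]),np.array([d1,d2,y])))
# along side view plane, z for given x at y=-25
for x in(649,652,655): 
    z=(d2-n2[0]*x+25*n2[1])/n2[2]; print(x,z)
E
```

```text
[659.66 100.   229.61]
[656.31 -25.   229.33]
[ 652.96 -150.    229.05]
649 237.04559276411385
652 233.87811019793205
655 230.7106276317502
```

Now I'll find the bar by feel: lower 3 cm so the shank is beside the bar, then creep in +x.

>>> drive_tool --series '[[[0, 0, 1, 0], [0, 0, 1, 0], [0, 0, 0.8, 0], [0.4, 0, 0, 0], [0.4, 0, 0, 0], [0.1, 0, 0, 0], [0, 0, 0, 0], [0, 0, 0, 0], [0, 0, 0, 0]]]'

```text
time: 7.15
tcp_pos: [646.5, -25.6, 328.9]
tool_rot: [1.0, -0.015, 0.0, 0.0]
ft_force: [-0.3, -0.0, -0.7]
grip_width: 0.134
grip_force: 24.9
```

>>> drive_tool --series '[[[0.05, 0, 0, 0], [0.05, 0, 0, 0], [0.05, 0, 0, 0], [0.05, 0, 0, 0], [0, 0, 0, 0], [0, 0, 0, 0]]]'

```text
time: 7.75
tcp_pos: [648.5, -25.7, 328.7]
tool_rot: [1.0, -0.015, -0.0, -0.0]
ft_force: [0.4, -0.4, -2.0]
grip_width: 0.136
grip_force: 24.9
```

>>> drive_tool --series '[[[0.05, 0, 0, 0], [0.05, 0, 0, 0], [0.05, 0, 0, 0], [0, 0, 0, 0], [0, 0, 0, 0]]]'

```text
time: 8.25
tcp_pos: [649.9, -25.7, 328.7]
tool_rot: [1.0, -0.015, -0.0, -0.0]
ft_force: [-2.4, -0.3, 0.5]
grip_width: 0.134
grip_force: 24.9
```

>>> drive_tool --series '[[[0.05, 0, 0, 0], [0, 0, 0, 0], [0, 0, 0, 0]]]'

```text
time: 8.55
tcp_pos: [650.4, -25.7, 328.7]
tool_rot: [1.0, -0.015, -0.0, -0.0]
ft_force: [-2.2, -0.1, -0.7]
grip_width: 0.129
grip_force: 25.0
```

Contact is at TCP x ≈ 649.5. Backing off 3 mm to centre the mouth on the bar, then descending.

>>> drive_tool --series '[[[-0.15, 0, 0, 0], [-0.15, 0, 0, 0], [0, 0, 0.8, 0], [0, 0, 0.8, 0], [0, 0, 0.8, 0], [0, 0, 0.6, 0], [0, 0, 0.6, 0], [0, 0, 0.5, 0], [0, 0, 0, 0], [0, 0, 0, 0]]]'

```text
time: 9.55
tcp_pos: [647.5, -25.6, 287.9]
tool_rot: [1.0, -0.015, 0.0, 0.0]
ft_force: [-0.6, 0.1, -1.5]
grip_width: 0.137
grip_force: 25.0
```

>>> drive_tool --series '[[[0, 0, 0.2, 0], [0, 0, 0.2, 0], [0, 0, 0.2, 0], [0, 0, 0.2, 0], [0, 0, 0, 0]]]'

```text
time: 10.05
tcp_pos: [647.5, -25.6, 280.0]
tool_rot: [1.0, -0.015, 0.0, 0.0]
ft_force: [-0.1, 0.3, 2.1]
grip_width: 0.133
grip_force: 25.0
```

>>> drive_tool --series '[[[0, 0, 0.2, 0], [0, 0, 0.2, 0], [0, 0, 0.2, 0], [0, 0, 0, 0]]]'

```text
time: 10.45
tcp_pos: [647.9, -25.7, 273.9]
tool_rot: [1.0, -0.015, 0.001, 0.0]
ft_force: [3.5, -0.6, 2.9]
grip_width: 0.136
grip_force: 25.0
```

>>> drive_tool --series '[[[0, 0, 0.2, 0], [0, 0, 0.2, 0], [0, 0, 0.2, 0], [0, 0, 0, 0]]]'

```text
time: 10.85
tcp_pos: [647.8, -25.6, 267.6]
tool_rot: [1.0, -0.015, 0.001, 0.0]
ft_force: [5.0, -0.6, 1.4]
grip_width: 0.134
grip_force: 25.0
```

>>> drive_tool --series '[[[0, 0, 0.2, 0], [0, 0, 0.2, 0], [0, 0, 0.2, 0], [0, 0, 0, 0]]]'

```text
time: 11.25
tcp_pos: [647.4, -25.6, 260.9]
tool_rot: [1.0, -0.015, -0.001, -0.0]
ft_force: [3.8, 0.2, 0.1]
grip_width: 0.135
grip_force: 25.0
```

>>> drive_tool --series '[[[0, 0, 0.15, 0], [0, 0, 0.15, 0], [0, 0, 0.1, 0], [0, 0, 0, 0]]]'

```text
time: 11.65
tcp_pos: [647.4, -25.6, 256.9]
tool_rot: [1.0, -0.015, -0.001, -0.0]
ft_force: [5.1, 0.2, -2.9]
grip_width: 0.131
grip_force: 25.0
```

>>> drive_tool --series '[[[0, 0, 0.1, 0], [0, 0, 0.1, 0], [0, 0, 0, 0], [0, 0, 0, 0]]]'

```text
time: 12.05
tcp_pos: [647.0, -25.6, 255.4]
tool_rot: [1.0, -0.015, -0.001, -0.0]
ft_force: [-0.3, -0.3, -0.9]
grip_width: 0.134
grip_force: 25.0
```

>>> drive_tool --series '[[[0, 0, 0.1, 0], [0, 0, 0, 0], [0, 0, 0, 0]]]'

```text
time: 12.35
tcp_pos: [647.4, -25.6, 254.7]
tool_rot: [1.0, -0.015, -0.0, -0.0]
ft_force: [-0.2, -0.7, -2.0]
grip_width: 0.134
grip_force: 25.0
```

The keeper has snapped shut: the side force went from 5 N to 0. Continuing gently until the bar is home.

>>> drive_tool --series '[[[0, 0, 0.1, 0], [0, 0, 0.1, 0], [0, 0, 0, 0], [0, 0, 0, 0]]]'

```text
time: 12.75
tcp_pos: [647.5, -25.6, 252.7]
tool_rot: [1.0, -0.015, -0.0, -0.0]
ft_force: [-0.3, -0.2, -0.5]
grip_width: 0.139
grip_force: 25.0
```

>>> drive_tool --series '[[[0, 0, 0.07, 0], [0, 0, 0, 0], [0, 0, 0, 0]]]'

```text
time: 13.05
tcp_pos: [647.5, -25.6, 252.5]
tool_rot: [1.0, -0.015, 0.0, 0.0]
ft_force: [-0.5, 0.6, 4.6]
grip_width: 0.136
grip_force: 25.0
```

>>> drive_tool --series '[[[0, 0, 0.07, 0], [0, 0, 0, 0], [0, 0, 0, 0]]]'

```text
time: 13.35
tcp_pos: [647.5, -25.6, 252.5]
tool_rot: [1.0, -0.015, 0.001, 0.0]
ft_force: [-3.2, 0.8, 7.1]
grip_width: 0.134
grip_force: 25.0
```

Home: z stalls at 252.5 with 7 N down. I'll ease off, open, then retreat upward.

>>> drive_tool --series '[[[0, 0, -0.13, 0], [0, 0, 0, 0], [0, 0, 0, 0]]]'

```text
time: 13.65
tcp_pos: [647.5, -25.7, 252.6]
tool_rot: [1.0, -0.015, 0.0, -0.0]
ft_force: [-0.2, 0.0, 2.9]
grip_width: 0.132
grip_force: 25.0
```

>>> drive_tool --series '[[[0, 0, 0, 0], [0, 0, 0, 0], [0, 0, 0, 0], [0, 0, 0, 0], [0, 0, 0, 0], [0, 0, 0, 0]]]' --fingers 5

```text
time: 14.25
tcp_pos: [647.5, -25.6, 252.6]
tool_rot: [1.0, -0.015, -0.0, -0.0]
ft_force: [0.7, -0.8, 0.9]
grip_width: 0.568
grip_force: 0.0
```

>>> drive_tool --series '[[[0, 0, -1, 0], [0, 0, -2, 0], [0, 0, -2, 0], [0, 0, -3, 0], [-1, 0, -3, 0], [-2, 0, -2, 0], [0, 0, 0, 0], [0, 0, 0, 0]]]'

```text
time: 15.05
tcp_pos: [617.6, -24.7, 382.5]
tool_rot: [1.0, -0.015, 0.0, 0.0]
ft_force: [0.2, -0.5, -1.9]
grip_width: 0.567
grip_force: 0.0
```

```bash
python3 - <<'E'
from h import *
st=get_state(); go(437,314,200,-.28)
s=cam("side"); np.save("side3.npy",s,allow_pickle=True)
im=np.clip(s["color"].astype(float)*1.3,0,255).astype(np.uint8)
p=proj(s,[640,-26,190]).astype(int); x,y=p[0]-65,p[1]-50; print(x,y)
save("g3.png",cv2.resize(im[y:y+100,x:x+130],None,fx=6,fy=6,interpolation=cv2.INTER_CUBIC))
E
```

```text
turn 14.3 then shift -26.72 -27.56 18.25 cm yaw -0.0302 tilt [ 0. -0. -1.] t 15.05 F [ 0.2 -0.5 -1.9]
231 81
```

View pics/g3.png

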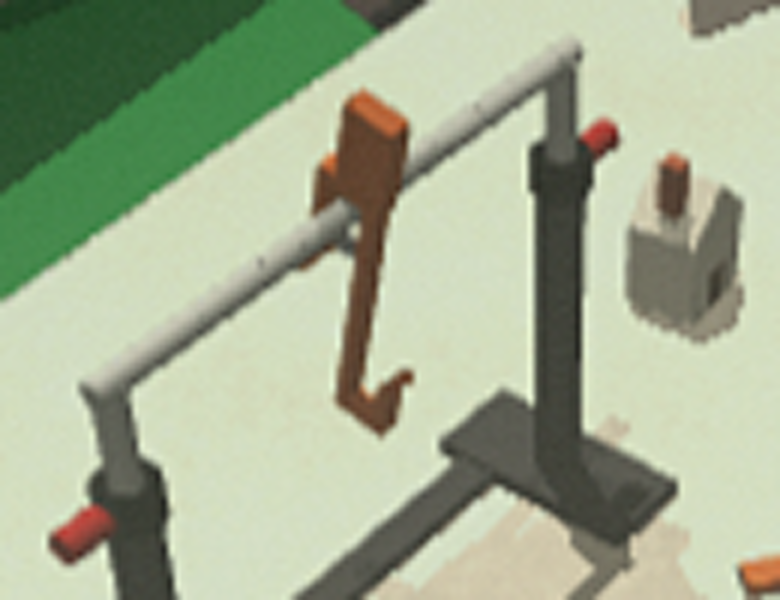

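The hook hangs on the bar, with the bar at the inner top and the keeper below it at crop (350,238). The lower curl is at (385,400). Moving over to the green pail's grip.

>>> drive_tool --series '[[[0, 0, 0, 7.1], [0, 0, 0, 7.1], [-2.4, -2.5, 0, 0], [-2.4, -2.5, 0, 0], [-2.4, -2.5, 0, 0], [-2.4, -2.5, 0, 0], [-2.4, -2.5, 0, 0], [-2.4, -2.5, 0, 0], [-2.4, -2.5, 0, 0], [-2.4, -2.5, 0, 0], [-2.4, -2.5, 0, 0], [-2.4, -2.5, 0, 0], [-2.8, -2.5, 3, 0], [0, 0, 4, 0], [0, 0, 4, 0], [0, 0, 4, 0], [0, 0, 2, 0], [0, 0, 0, 0], [0, 0, 0, 0]]]'

```text
time: 17.0
tcp_pos: [435.6, 313.4, 212.6]
tool_rot: [0.99, -0.139, -0.0, 0.0]
ft_force: [0.0, -0.2, 0.2]
grip_width: 0.568
grip_force: 0.0
```

```bash
python3 - <<'E'
from h import *
np.set_printoptions(precision=1,suppress=True)
st=get_state(); go(435.5,314.5,50,-.28)
d=cam("wrist"); im=np.clip(d["color"].astype(float)*1.5,0,255).astype(np.uint8); save("w2.png",im); np.save("w2.npy",d,allow_pickle=True)
import pickle; pickle.dump(st,open("st2.pkl","wb"))
for p in([435.5,314.5,84],[526.3,288.5,110]): print(wpix(d,p,st))
E
```

```text
turn 0.1 then shift -0.04 -0.11 16.26 cm yaw -0.278 tilt [-0. -0. -1.] t 17.0 F [ 0.  -0.2  0.2]
[314.2 195.2]
[314.2  90.4]
```

View pics/w2.png

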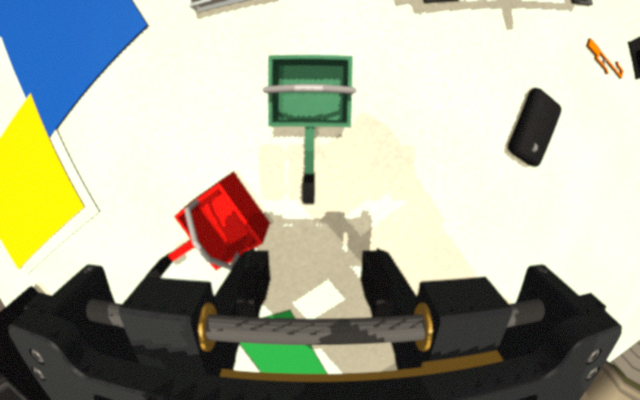

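The wrist view shows the grip at (308,196), the bail's centre at (310,89), and the pail squared to the tool. The red pail sits clear to the left. Working out the small correction.

```bash
python3 - <<'E'
from h import *
import pickle
st=pickle.load(open("st2.pkl","rb")); d=np.load("w2.npy",allow_pickle=True).item()
g=wplane(d,308,196,84,st); b=wplane(d,310,89,110,st); print(g,b,np.hypot(*(b-g)[:2]),np.arctan2((b-g)[1],(b-g)[0]))
go(*b[:2],50)
go(g[0],g[1],51)
E
```

```text
[436.32005093 320.23706538  84.        ] [528.29540736 291.32625899 110.        ] 96.41214091666909 -0.3045530930678816
turn 0.0 then shift 9.50 -0.40 16.34 cm yaw -0.2779 tilt [ 0.001  0.    -1.   ] t 17.05 F [ 0.1 -0.8 -0.8]
turn 0.0 then shift -0.13 -0.66 16.24 cm yaw -0.2779 tilt [ 0.001  0.    -1.   ] t 17.05 F [ 0.1 -0.8 -0.8]
```

>>> drive_tool --series '[[[-0.1, -0.55, 0, 1.3], [0, 0, 3, 0], [0, 0, 3, 0], [0, 0, 3, 0], [0, 0, 2.5, 0], [0, 0, 2, 0], [0, 0, 1.5, 0], [0, 0, 1.2, 0], [0, 0, 0, 0], [0, 0, 0, 0]]]' --fingers 3.2

```text
time: 18.05
tcp_pos: [436.4, 319.1, 51.5]
tool_rot: [0.989, -0.15, 0.001, -0.0]
ft_force: [0.3, 0.1, -0.2]
grip_width: 0.362
grip_force: 0.0
```

>>> drive_tool --series '[[[0, 0, 0, 0], [0, 0, 0, 0], [0, 0, 0, 0], [0, 0, 0, 0], [0, 0, 0, 0]]]' --fingers 0 --squeeze 50

```text
time: 18.55
tcp_pos: [435.9, 319.0, 51.0]
tool_rot: [0.989, -0.15, 0.0, -0.0]
ft_force: [-1.5, -0.1, 3.8]
grip_width: 0.129
grip_force: 50.0
```

>>> drive_tool --series '[[[0, 0, -0.5, 0], [0, 0, -1, 0], [0, 0, -1.5, 0], [0, 0, -2, 0], [0, 0, -2, 0], [0, 0, -2, 0], [0, 0, -2, 0], [0, 0, -2, 0], [0, 0, -1.5, 0], [0, 0, -0.5, 0], [0, 0, 0, -5.2], [0, 0, 0, -5.2], [0, 0, 0, -5.2], [0, 0, 0, 0], [0, 0, 0, 0]]]'

```text
time: 20.05
tcp_pos: [435.6, 318.7, 200.4]
tool_rot: [1.0, -0.015, -0.0, 0.0]
ft_force: [-0.1, -0.5, -1.5]
grip_width: 0.133
grip_force: 50.0
```

```bash
python3 - <<'E'
from h import *
go(490,-22,201,-.03); print(get_state()["grip_width"])
E
```

```text
turn -0.0 then shift 6.46 33.89 -0.06 cm yaw -0.0307 tilt [-0.001 -0.    -1.   ] t 20.05 F [-0.1 -0.5 -1.5]
0.13280325646028637
```

>>> drive_tool --series '[[[0.1, 1, 0, 0], [0.3, 2, 0, 0], [0.4, 2.3, 0, 0], [0.4, 2.3, 0, 0], [0.4, 2.3, 0, 0], [0.4, 2.3, 0, 0], [0.4, 2.3, 0, 0], [0.4, 2.3, 0, 0], [0.5, 2.3, 0, 0], [0.5, 2.3, 0, 0], [0.5, 2.3, 0, 0], [0.5, 2.3, 0, 0], [0.5, 2.3, 0, 0], [0.5, 2.3, 0, 0], [0.5, 2, 0, 0], [0.2, 1.3, 0, 0], [0, 0, 0, 0], [0, 0, 0, 0]]]'

```text
time: 21.85
tcp_pos: [490.8, -21.6, 200.6]
tool_rot: [1.0, -0.014, -0.0, -0.0]
ft_force: [-0.2, 0.3, -2.0]
grip_width: 0.13
grip_force: 50.0
```

```bash
python3 - <<'E'
from h import *
st=get_state(); print(st["tcp_pos"],st["ft_force"],st["ft_torque"])
s=cam("side"); np.save("side4.npy",s,allow_pickle=True); t=cam("top"); np.save("top4.npy",t,allow_pickle=True)
im=np.clip(s["color"].astype(float)*1.4,0,255).astype(np.uint8)
p=proj(s,[610,-22,210]).astype(int); x,y=p[0]-65,p[1]-50; print(x,y)
save("g4.png",cv2.resize(im[y:y+100,x:x+130],None,fx=6,fy=6,interpolation=cv2.INTER_CUBIC))
E
```

```text
[490.84018981 -21.60014204 200.572711  ] [-0.2427992   0.32712957 -1.96530538] [ 0.00268306  0.10801075 -0.04211672]
239 80
```

View pics/g4.png

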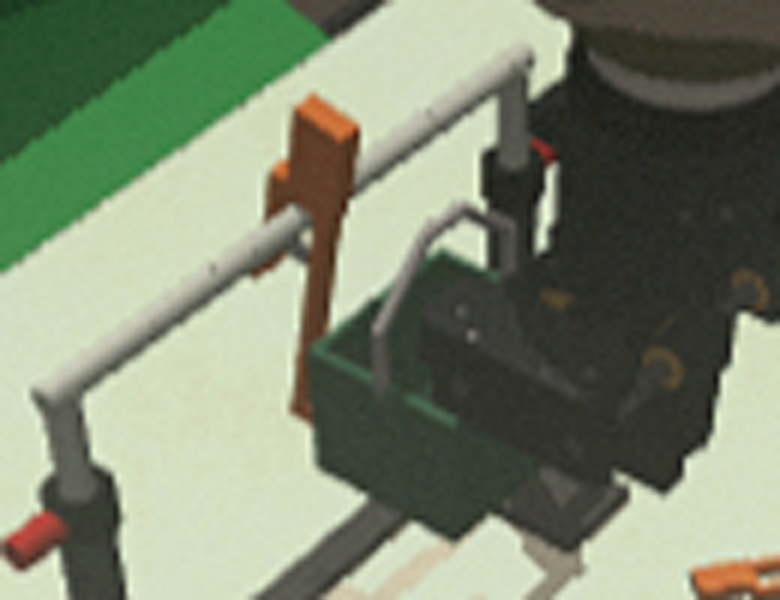

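The crop shows the hook still leaning, with its shank foot at (293,410). The bail's level top piece runs from (425,243) to (463,207), so its centre is near (444,225).

```bash
python3 - <<'E'
from h import *
np.set_printoptions(precision=1,suppress=True)
s=np.load("side4.npy",allow_pickle=True).item()
F=lambda x,y,ox,oy:(ox+x/6,oy+y/6)
def yp(u,v,y): c,r=ray(s,u,v); return c+r*(y-c[1])/r[1]
P=np.array([652.7,232.5])
for nm,p in(("g4",F(293,410,239,80)),("g3",F(340,397,231,81))):
    w=yp(*p,-20.6)[[0,2]]; v=w-P; e=np.array([13-20.5,-105.]); th=np.arctan2(v[1],v[0])-np.arctan2(e[1],e[0])
    c,sn=np.cos(th),np.sin(th); M=np.array([[c,-sn],[sn,c]])
    print(nm,w,"r",np.hypot(*v),np.hypot(*e),"lean",th,"curl",P+M@np.array([-20.5,-95]),"tip",P+M@np.array([-38.5,-70]),P+M@np.array([-31.5,-70]),"foot",P+M@np.array([-33,-105]))
print("bail",yp(*F(444,225,239,80),-24.5),"expected",585.8,259.6)
t=np.load("top4.npy",allow_pickle=True).item(); 
p=proj(t,[586,-24.5,260]).astype(int); print(p); c=t["color"][p[1]-8:p[1]+9,p[0]-14:p[0]+15].astype(int); 
print("\n".join(" ".join("%3d"%x for x in r) for r in c.mean(2)))
E
```

```text
g4 [666.1 127. ] r 106.38520745519983 105.2675163571365 lean 0.1974130108816632 curl [651.2 135.3] tip [628.7 156.3] [635.5 157.7] foot [640.9 123.1]
g3 [666.3 130.7] r 102.71113654038344 105.2675163571365 lean 0.20417043051495942 curl [651.9 135.3] tip [629.2 156.1] [636.  157.6] foot [641.7 123. ]
bail [587.7 -24.5 253.7] expected 585.8 259.6
[336 178]
 40   1   6   3  15   3   4   2  12   3   2   3   6   6  19   6   7   9   3  10  13  11  16   7  12  10  28  63 109
 40   8   6  10   2  11   2  10   7   4   3   5   3   0   2   2   7  10   5   0   9   0   8   3   9   4  28  65 110
 38   7  15  15  20  14  21  23  25  18   8  26  16  24   7   7  16  11  16  14  17  23  17  17  13   8  23  68 112
 44  11  21  23  23  23  21  25  24  16  22  26  14  19  20  24  23  22  17  18  18  21  18  20  16   7  23  66 111
 41   3  20  24  20  19  20  23  21  11  24  19  24  18  26  20  18  13  18  18  19  20  18  17  13   4  28  66 109
 39   5  25  17  18  15  19  18  10  19  18  16  23  24  22  22  15  23  15  18  15  26  24  32  13  14  30  67 107
 36   6  17   9  26  14  17  18  24  35  12  17
[... 528 characters left out ...]
  72
 36  32  38  41  43  45  44  42  43  40  40  38  41  38  43  41  38  38  45  44  44  41  17  15  10   6  13  47  99
 24  37  31  32  31  32  32  34  32  33  37  33  37  37  34  30  38  34  36  37  39  37   5   7  13  11  18  65 116
 19  37  35  35  30  36  32  31  34  35  31  33  33  26  33  36  30  36  31  26  33  34  15  12   5   8  37  56  91
 33  35  33  35  35  40  37  37  35  39  38  40  41  40  36  42  42  38  38  37  38  36  13  16  18   6  30  49  72
 33  31  40  33  44  40  43  40  40  36  41  40  43  42  40  41  43  40  37  40  45  43  16  23   9  12  37  49  68
 50  46  41  39  40  38  37  42  39  40  41  37  41  40  33  39  41  43  38  41  39  44  20  19  16   9  31  47  70
```

>>> drive_tool --series '[[[0, 0, 1, 0], [0, 0, 1.5, 0], [0, 0, 1.5, 0], [0, 0, 1.5, 0], [0, 0, 1.5, 0], [0, 0, 1.2, 0], [0, 0, 0.9, 0], [0, 0, 0, 0], [0, 0, 0, 0], [0, 0, 0, 0]]]'

```text
time: 22.95
tcp_pos: [491.5, -21.9, 110.2]
tool_rot: [1.0, -0.014, 0.001, 0.0]
ft_force: [-0.0, -0.4, -1.4]
grip_width: 0.131
grip_force: 50.0
```

>>> drive_tool --series '[[[0.4, 0, 0, 0], [0.5, 0, 0, 0], [0.5, 0, 0, 0], [0.5, 0, 0, 0], [0.5, 0, 0, 0], [0.5, 0, 0, 0], [0, 0, 0, 0], [0, 0, 0, 0]]]'

```text
time: 23.75
tcp_pos: [520.1, -22.7, 109.5]
tool_rot: [1.0, -0.014, -0.0, -0.0]
ft_force: [0.4, -0.1, -1.7]
grip_width: 0.131
grip_force: 50.0
```

```bash
python3 - <<'E'
from h import *
st=get_state(); print(st["tcp_pos"],st["ft_force"],st["ft_torque"])
np.set_printoptions(precision=1,suppress=True)
s=cam("side"); np.save("side5.npy",s,allow_pickle=True)
im=s["color"].astype(int); hsv=cv2.cvtColor(s["color"],cv2.COLOR_RGB2HSV)
# orange mask of hook, its lowest pixels
m=((hsv[...,0]<15)&(hsv[...,1]>110)&(hsv[...,2]>50)).astype(np.uint8)
n,l,stt,c=cv2.connectedComponentsWithStats(m)
for i in range(1,n):
    if stt[i,4]>40: print(stt[i],c[i])
p=proj(s,st["tcp_pos"]+[95,-3,57.5]); print("bail pred",p); x,y=p.astype(int)
g=cv2.cvtColor(s["color"],cv2.COLOR_RGB2GRAY); print(x-14,y-10); print("\n".join(" ".join("%3d"%v for v in r) for r in g[y-10:y+11,x-14:x+15]))
E
```

```text
[520.06353654 -22.67323033 109.47769542] [ 0.37716775 -0.14892851 -1.66969357] [0.03685305 0.16375135 0.01724118]
[284  96  16  58 360] [291.8 119.3]
[240 165  10  10  50] [244.6 168.9]
[355 166  34  14 142] [370.5 173.9]
[217 348  47  34 507] [243.6 363.4]
[ 203  368   59   32 1111] [231.8 386.4]
bail pred [304.6 143. ]
290 132
 57  54  52  59 168 172 170 170 169 170 170 169 168 170 170 170 170 169 168 170 170 169 171 172 163  62  38  37  37
 57  54  50  68 169 173 170 168 169 169 170 171 171 169 169 169 169 169 169 170 170 169 170 171 179  68  30  36  39
 53  55  50  87 168 171 170 169 170 170 170 168 169 170 170 169 168 170 169 168 171 169 169 171 177  67  28  34  36
 55  55  50 122 169 171 169 170 170 169 172 170 170 170 170 169 170 171 168 169 170 170 171 170 174 115  54  33  30
 54  54  48 134 170 171 171 170 169 170 169 170 168 170 168 171 170 171 170 168 169 168 169 169 171 161 144 112  57
 54  54  45 156 171 170 169 170 170 170 169 170 169 169 169 169 170 169 169 170 168 169 169 168 170 171 174 163 146
 56  52  46 170 174 171 169 168 170 169 169 169 166 166 167 166 169 171 1
[... 966 characters left out ...]
 181
 68  61  75 113  75  57  57  55  91  86  82  69  64  58  50  55  75 108 134 156 176 161 133  68  57  61  68 101 125
 66  62  61  60  59  57  55  52  79  84  78  59  55  47  46  46  54  56  74 108 129 107  69  59  58  62  64  65  47
 53  60  61  64  60  57  57  50  71  82  67  49  45  45  44  47  45  46  54  57  61  55  59  61  61  62  65  68  51
100  59  58  60  60  58  56  58  80  80  55  46  45  47  45  43  45  48  45  44  47  46  53  59  60  58  66  59  43
155 121  65  57  59  56  49  95  87  66  47  46  46  48  46  48  44  46  47  47  46  46  48  59  62  60  62  51  39
171 163 123  78  59  57  72 113  87  56  47  46  46  47  45  48  49  47  45  45  47  45  43  62  57  56  52  46  39
```

```bash
python3 - <<'E'
from h import *
np.set_printoptions(precision=1,suppress=True)
s=np.load("side5.npy",allow_pickle=True).item()
print("tip",proj(s,[629,-25.6,156.5]),proj(s,[636,-25.6,157.5]),"curl",proj(s,[651.5,-25.6,135.3]))
for z in(163,165,167,169): print(z,proj(s,[615,-15.6,z]),proj(s,[615,-35.6,z]))
hsv=cv2.cvtColor(s["color"],cv2.COLOR_RGB2HSV)
m=((hsv[...,0]<15)&(hsv[...,1]>90)&(hsv[...,2]>40))[125:160,280:305].astype(int)
print("\n".join("".join("%d"%v for v in r) for r in m))
E
```

```text
tip [300.2 144.1] [297.9 142.6] curl [293.4 147.1]
163 [302.1 146.5] [307.2 142.1]
165 [302.  145.9] [307.2 141.5]
167 [302.  145.2] [307.2 140.8]
169 [302.  144.6] [307.2 140.2]
0100000000011100000000000
0000000000011100000000000
0000000000111100000000000
0000000000011100000000000
0000000000111100000000000
0000000000111100000000000
0000000000111100000000000
0000000000111100000000000
0000000000111000000000000
0000000000111000000000000
0000000000111000000000000
0000000000111000000000000
0000000001111000000000000
0000000001111000000000000
0000000001111000000000000
0000000001110000000000000
0000000001110000000000000
0000000001110000000000000
0000000001110000001100000
0000000001110000011100000
0000000011110000111000000
0000000011110001110000000
0000000011111011110000000
0000000011111111110000000
0000000000111111110000000
0000000000011111100000000
0000000000001111100000000
0000000000000011000000000
0000000000000001000000000
0000000000000000000000000
0000000000000000000000000
0000000000000000000000000
0000000000000000000000000
0000000000000000000000000
0000000000000000000000000
```

The bail sags about 3.5 mm, so I'll raise by 4 mm, then go in over the tip.

>>> drive_tool --series '[[[0, 0, -0.4, 0], [0.3, 0, 0, 0], [0.4, 0, 0, 0], [0.4, 0, 0, 0], [0.4, 0, 0, 0], [0.4, 0, 0, 0], [0.4, 0, 0, 0], [0.4, 0, 0, 0], [0.2, 0, 0, 0], [0, 0, 0, 0], [0, 0, 0, 0], [0, 0, 0, 0]]]'

```text
time: 25.0
tcp_pos: [549.0, -23.5, 113.7]
tool_rot: [1.0, -0.014, 0.0, -0.0]
ft_force: [0.5, -0.4, -1.9]
grip_width: 0.131
grip_force: 50.0
```

```bash
cat > chk.py <<'E'
from h import *
np.set_printoptions(precision=1,suppress=True)
st=get_state(); print(st["tcp_pos"],st["ft_force"],st["time"])
s=cam("side")
hsv=cv2.cvtColor(s["color"],cv2.COLOR_RGB2HSV)
m=((hsv[...,0]<15)&(hsv[...,1]>90)&(hsv[...,2]>40))[130:165,278:320]
g=cv2.cvtColor(s["color"],cv2.COLOR_RGB2GRAY)[130:165,278:320]
print("origin 278,130; O hook, digit=gray/20")
print("\n".join("".join("O" if a else "%d"%min(v//20,9) for a,v in zip(r,q)) for r,q in zip(m,g)))
b=st["tcp_pos"]+[95,-3,54]
for dy in(10,-10): print("bail end",proj(s,b+[0,dy,0]))
E
python3 chk.py
```

```text
[549.  -23.5 113.7] [ 0.5 -0.4 -1.9] 25.0
origin 278,130; O hook, digit=gray/20
888888888886OOOO78888888888887421111111111
888888888885OOOO88888888888888521111111111
888888888884OOOO88888888888888521111111111
888888888884OOO388888888888888521111111111
888888888893OOO488866888888888521111111111
888888888883OOO687532556788888521111211111
88888888887OOOO554233223456788521111111111
888888888873OOO332477553223478621111111111
88888888886OO33334788887652268721111111111
88888888885OO33376788888883268621111111111
88888888884O343665567888884257411111111111
88888888884O334532235678884248311111111111
888888888844433322223356794259311121111111
88888888884542222222OO33574257311111111111
8888888888553O22222OOO22243343212112111111
8888888887543O222OOOO222222221111111111111
888888887653OOO22OOOO222222222112111211111
888888874543OOOOOOOO2222222111122212112111
88888764453OOOOOOO222222212111221111111211
88887532542OOOOO22222222221211221121111121
8887532453222OO222222222121112222121112111
887532254222222222222222222123332221111111
753222553222222222222222222222323211121212
532222542222222233222222222212222211111111
322222432222222222222222222222122221121111
222222332222222222222222222222222222221221
222222332222222222322222222222222222222222
332222332222222222322222222222222222222221
333322232212222222222222222122222222222221
223332232222221212222222222212222222222221
222233332222222222222222222222222222222222
222222232222222222222222222221222222222222
222222232222222222222122222224222222222222
222222232233222222222222222223222222222221
222222222223222222222222222222222222222121
bail end [292.7 140. ]
bail end [298.  135.7]
```

The bail is above the channel and past the tip, with no contact. Lowering along the leaning channel.

>>> drive_tool --series '[[[0.05, 0, 0.3, 0], [0.05, 0, 0.3, 0], [0.05, 0, 0.3, 0], [0.05, 0, 0.3, 0], [0.05, 0, 0.3, 0], [0.05, 0, 0.3, 0], [0.05, 0, 0.3, 0], [0, 0, 0, 0], [0, 0, 0, 0]]]'

```text
time: 25.95
tcp_pos: [552.6, -23.6, 92.6]
tool_rot: [1.0, -0.014, -0.0, -0.0]
ft_force: [0.6, 0.5, -1.2]
grip_width: 0.131
grip_force: 50.0
```

```bash
python3 chk.py
```

```text
[552.6 -23.6  92.6] [ 0.6  0.5 -1.2] 25.95
origin 278,130; O hook, digit=gray/20
888888888886OOOO78888888841122211111112233
888888888885OOOO88888888931221111111111122
888888888884OOOO88888888931111111111111111
888888888884OOO388888888831111111111111111
888888888894OOO488888888841111111111111111
888888888883OOO688888888873111111111111111
88888888887OOOO688888888887521111111111111
888888888873OOO788888888888874211111111111
88888888886OOOO888888888888885211111111111
88888888885OOOO888888888888885211111111111
88888888884OOO3887768888888885211111111111
88888888884OOO4886545566888885211111111111
88888888894OOO6654332333556885211111111111
88888888884OOO532364OOO3223685211111111111
88888888883OO233455OOO67732585211111121111
8888888887OO233454OOO788942585212111111111
8888888886O233O43OOO3888842585211111111111
8888888885O233O3OOOO3688952574211121121111
88888888853433OOOOOO2356842562111111111111
8888888886443OOOOOOO2223532483112111111111
8888888886542OOOOOOO2222223362121121111111
88888888754322OOOOOO2222222211111221111111
888888875442222OOOO22222222222211111111111
8888887444322222O2222222222222221212111111
888876434422222222222222222121111211211112
888753244322222222222222222121112111111121
887532244222222222222222221222221111221112
875322443222222222222222222223221212111221
643222542222222222222222222233232211121212
322223432222222332222222222222232222111122
222223322222222332222222222222222111211111
222222332222222222222222222222222211111112
322222332222222222222222222222222211222212
333222332222222233222222222222222222222211
233322332222222233222222222222222222222112
bail end [292.1 146.1]
bail end [297.2 141.8]
```

>>> drive_tool --series '[[[0.04, 0, 0.2, 0], [0.04, 0, 0.2, 0], [0.04, 0, 0.2, 0], [0.04, 0, 0.2, 0], [0, 0, 0, 0], [0, 0, 0, 0]]]'

```text
time: 26.6
tcp_pos: [554.2, -23.7, 84.6]
tool_rot: [1.0, -0.014, -0.0, -0.0]
ft_force: [-0.6, -0.6, -1.5]
grip_width: 0.133
grip_force: 50.0
```

>>> drive_tool --series '[[[0.02, 0, 0.15, 0], [0.02, 0, 0.15, 0], [0, 0, 0, 0], [0, 0, 0, 0]]]'

```text
time: 27.0
tcp_pos: [554.6, -23.7, 81.6]
tool_rot: [1.0, -0.014, -0.0, -0.0]
ft_force: [-0.2, 0.1, -1.0]
grip_width: 0.13
grip_force: 50.0
```

Weight was about −1.5 to −2 N; I'm watching for it to transfer to the hook.

>>> drive_tool --series '[[[0, 0, 0.1, 0], [0, 0, 0.1, 0], [0, 0, 0, 0], [0, 0, 0, 0]]]'

```text
time: 27.4
tcp_pos: [554.6, -23.7, 79.6]
tool_rot: [1.0, -0.014, -0.0, -0.0]
ft_force: [0.9, 0.2, -2.1]
grip_width: 0.13
grip_force: 50.0
```

>>> drive_tool --series '[[[0, 0, 0.1, 0], [0, 0, 0.1, 0], [0, 0, 0, 0], [0, 0, 0, 0]]]'

```text
time: 27.8
tcp_pos: [554.6, -23.7, 77.6]
tool_rot: [1.0, -0.014, -0.0, -0.0]
ft_force: [0.7, -0.4, -1.9]
grip_width: 0.129
grip_force: 50.0
```

```bash
python3 chk.py
```

```text
[554.6 -23.7  77.6] [ 0.7 -0.4 -1.9] 27.8
origin 278,130; O hook, digit=gray/20
888888888886OOOO78888888888889411122222222
888888888885OOOO88888888888887311122222222
888888888884OOOO88888888888864111123322222
888888888884OOO388888888887631111112333222
888888888884OOO488888888874212111111233333
888888888883OOO688888888742221111111122333
88888888887OOOO688888888622221111111111223
888888888873OOO788888888521111111111111112
88888888886OOOO888888888621211111111111111
88888888885OOOO888888888621111121111111111
88888888884OOO3888888888841111112111111111
88888888884OOO4888888888877411111111111111
88888888884OOO6888887688888752111111111111
88888888894OOO688886OO68888883111111111111
88888888883OOO68875OOO78888883111111111111
8888888887OOOO7874OOO468888883111111111111
8888888886OOOO674OOOO345667893111111111111
8888888885OOOOO4OOOO4332234893111111111111
8888888885OOO333OOOO6775422893111111111111
8888888887633333OOOO6888632893111111111111
888888888884332OOOOO7888732893111111111111
88888888887433OOOOO26788732772111111111111
888888888863322OOOO22467832632111121111111
888888888854322222222224632421111211111111
888888888643222222222222333321111211111121
888888887543222222222222232221211111111112
888888875432222222222222222211111211121111
888888644432222222222222222222111111111111
888875334322222222222222221221121111111121
888753244322222222222222212121121222111111
887532343222222222222222221112112212111221
865322443222222222222222221222221211211111
532223442222222222222222212233222112111111
322224432222222222222221222233231112121212
222223322222222422222222222222232112211111
bail end [291.8 150.4]
bail end [296.9 146.1]
```

>>> drive_tool --series '[[[0, 0, 0.1, 0], [0, 0, 0.1, 0], [0, 0, 0, 0], [0, 0, 0, 0]]]'

```text
time: 28.25
tcp_pos: [554.9, -23.8, 75.9]
tool_rot: [1.0, -0.014, 0.0, 0.0]
ft_force: [-0.1, -0.3, 1.5]
grip_width: 0.128
grip_force: 50.0
```

>>> drive_tool --series '[[[0, 0, 0.1, 0], [0, 0, 0.1, 0], [0, 0, 0, 0], [0, 0, 0, 0]]]'

```text
time: 28.65
tcp_pos: [555.2, -23.8, 74.2]
tool_rot: [1.0, -0.014, 0.001, 0.0]
ft_force: [0.4, 0.1, 5.0]
grip_width: 0.13
grip_force: 50.0
```

```bash
python3 chk.py
```

```text
[555.2 -23.8  74.2] [0.4 0.1 5. ] 28.65
origin 278,130; O hook, digit=gray/20
888888888887OOOO68888888888888322222222222
888888888886OOOO78888888888889411122222222
888888888885OOOO88888888888887311122222222
888888888884OOO288888888888874111123222222
888888888884OOO388888888887632111112322222
888888888884OOO488888888874222111111233333
888888888884OOO588888888742222111111123333
888888888883OOO688888888622222111111112223
888888888873OOO688888888522211111111111112
88888888887OOOO788888888521111111111111111
88888888886OOOO888888888621111111111111111
88888888885OOOO888888888841111122111111111
88888888884OOO3888887688875211111111111111
88888888884OOO388887OO68888742111121211111
88888888884OOO48886OOO58888862112111111111
88888888884OOO58763OOO67888872111111111111
88888888883OOOO66OOOO355668883111111111111
8888888887OOOOOO3OOOO322335893111111111111
8888888888OOOO33OOOO3775322893111111211111
88888888886OO333OOOO4888632893112111111111
888888888886333OOOOO6888732793111111121111
888888888886333OOOOO5788732693111111111121
888888888884322OOOOO2467842562112111111111
8888888888643222OO222235632421111121211111
888888888754222222222222333321111111111111
888888887543222222222222232321211111111111
888888764443222222222222232221112111111111
888887533432222222222222222221211112121111
888875324422222222222222222221222211111111
888753234322222222222222222122112112221211
886432244222222222222222121121111211112112
753222343222222222222222211121111111111111
532222442222222222222222221222221111221111
322223432222222222222222222232222121211121
222223422222222222222222222232232121112112
bail end [291.8 151.3]
bail end [296.8 147. ]
```

Seated: the bail is in the channel and the force has turned to +5 N. Easing up until it's about neutral, then releasing.

>>> drive_tool --series '[[[0, 0, -0.13, 0], [0, 0, 0, 0], [0, 0, 0, 0], [0, 0, 0, 0]]]'

```text
time: 29.1
tcp_pos: [554.6, -23.7, 74.9]
tool_rot: [1.0, -0.014, 0.0, -0.0]
ft_force: [1.0, -0.8, 3.1]
grip_width: 0.13
grip_force: 50.0
```

>>> drive_tool --series '[[[0, 0, 0, 0], [0, 0, 0, 0], [0, 0, 0, 0], [0, 0, 0, 0], [0, 0, 0, 0], [0, 0, 0, 0]]]' --fingers 4.5

```text
time: 29.7
tcp_pos: [554.6, -23.7, 74.9]
tool_rot: [1.0, -0.014, -0.0, -0.0]
ft_force: [-0.5, -0.1, -0.7]
grip_width: 0.512
grip_force: 0.0
```

```bash
python3 chk.py
```

```text
[554.6 -23.7  74.9] [-0.5 -0.1 -0.7] 29.7
origin 278,130; O hook, digit=gray/20
888888888884OOO388888888888888312222222222
888888888884OOO488888888888889411222222222
888888888883OOO688888888888887311132222222
888888888873OOO688888888888864111123222222
88888888886OOOO788888888887632111112333222
88888888885OOOO888888888874222111111233333
88888888884OOO3888888888742222111111122333
88888888884OOO3888888888622221211111111223
88888888894OOO4888888888621211111111111112
88888888883OOO6888888888621111111111111111
8888888887OOOO6888888888621111111111111111
8888888886OOOO7888888888852111111111111111
8888888886OOOO8888876688887411111211111111
8888888885OOO3888874OO88888773111112111111
8888888884OOO488864OOO88888883111111111111
8888888884OOO5885OOOO568888883111111111111
8888888883OOO465OOOO3335578883111211111112
888888887OOOOO33OOO35332248893111111111111
8888888884OOO33OOOO38775238893111111111111
888888888763333OOOO48896338883112111111111
88888888887333OOOOO47886338883111111111111
88888888886332OOOOO35786338894111111111111
888888888653222OOO222465338863111111211111
8888888754432222O2222233337521121111111111
888888753542222222222222334321111121111111
888887534432222222222222222321111111112121
888865334422222222222222222211121111111111
887532244322222222222222222222111111121111
875322343222222222222222222222212211121111
753222443222222222222222221122111111212111
532223432222222222222222221112111122111111
222224432222222222222212211212112221111111
222234322222222222222222112211112111111211
222234222222222222222222222221122211121111
222233222222222222222222222221221211111211
bail end [291.9 151.2]
bail end [297.  146.9]
```

>>> drive_tool --series '[[[0, 0, 0, 0], [0, 0, 0, 0], [0, 0, 0, 0], [-0.4, 0, 0, 0], [-0.8, 0, 0, 0], [-1.5, 0, 0, 0], [-2, 0, 0, 0], [-2, 0, 0, 0], [-2, 0, 0, 0], [0, 0, -3, 0], [-1, 0, -4, 0], [-1, 0, -4, 0], [0, 0, -4, 0], [0, 0, 0, 0], [0, 0, 0, 0]]]'

```text
time: 31.25
tcp_pos: [447.3, -20.6, 225.0]
tool_rot: [1.0, -0.014, 0.0, 0.0]
ft_force: [-0.1, 0.1, -1.1]
grip_width: 0.511
grip_force: 0.0
```

>>> drive_tool --series '[[[0, 0, 0, 0], [0, 0, 0, 0], [0, 0, 0, 0], [0, 0, 0, 0], [0, 0, 0, 0], [0, 0, 0, 0], [0, 0, 0, 0], [0, 0, 0, 0], [0, 0, 0, 0], [0, 0, 0, 0], [0, 0, 0, 0], [0, 0, 0, 0], [0, 0, 0, 0], [0, 0, 0, 0], [0, 0, 0, 0], [0, 0, 0, 0], [0, 0, 0, 0], [0, 0, 0, 0], [0, 0, 0, 0], [0, 0, 0, 0]]]'

```text
time: 33.25
tcp_pos: [447.7, -20.7, 224.9]
tool_rot: [1.0, -0.014, 0.0, -0.0]
ft_force: [0.4, -0.5, -0.3]
grip_width: 0.509
grip_force: 0.0
```

```bash
cat > mv.py <<'E'
from h import *
np.set_printoptions(precision=1,suppress=True)
def f():
    s=cam("side"); h=cv2.cvtColor(s["color"],cv2.COLOR_RGB2HSV)
    o=((h[...,0]<15)&(h[...,1]>90)&(h[...,2]>40)); o[:80]=o[160:]=0; o[:,:270]=o[:,310:]=0
    g=((h[...,0]>60)&(h[...,0]<95)&(h[...,1]>60)); g[:120]=0; g[260:]=0; g[:,:250]=0; g[:,350:]=0
    return s,o,g
for i in range(2):
    s,o,g=f(); print(get_state()["time"],[x.mean() for x in np.nonzero(o)[::-1]],o.sum(),[x.mean() for x in np.nonzero(g)[::-1]],g.sum())
E
python3 chk.py; python3 mv.py
```

```text
[447.7 -20.7 224.9] [ 0.4 -0.5 -0.3] 33.25
origin 278,130; O hook, digit=gray/20
777777777774OOOO77777777777777777777777777
777777777774OOO277777777777777777777777777
777777777773OOO377777777777777777777777777
777777777773OOO577777777777777777777777777
777777777763OOO577777777777777777777777777
77777777776OOOO577777777777777777777777777
77777777775OOOO677777777777777777777777777
77777777774OOO2777777777777777777777777777
77777777774OOO2777777777777777777777777777
77777777774OOO3777777777777777777777777777
77777777773OOO5777777777777777777777777777
77777777763OOO5777777777777777777777777777
7777777776OOOO5777765577777777777777777777
7777777776OOOO677764OO57777777777777777777
7777777775OOOO77764OOO67777777777777777777
7777777774OOOO7753OOO466777777777777667777
7777777774OOOO65OOOOO344557777777775345677
7777777773OOOOO3OOOO3222236777777653223457
7777777774OOO222OOOO6665225777776422222225
7777777776522222OOO27777325777764222222222
777777777773222OOOO26777325777642222222222
77777777776322OOOOO24677325775422222222222
7777777776432222OO222356325653222222222222
7777777764432122OO212234224422222222222222
777777764332222121221122222222222222222222
777777643432222222222212221222222222222222
777765323321212222222222222222222222222222
777642224322212122222222222222322222222222
776422233222121122222222121222233222222223
764221243222212222222222122122222222222222
532222332212122222222222211222122222222222
221112432222222122222222222221222222112222
222123322222121121222222222211222212531122
122223321222222222222222211222222212766321
122123212122222222221222222223221112777552
bail end [327.1 118. ]
bail end [332.7 113.3]
33.35 [np.float64(291.63287671232877), np.float64(118.89315068493151)] 365 [np.float64(299.7758620689655), np.float64(169.73275862068965)] 116
33.4 [np.float64(291.6304347826087), np.float64(118.94565217391305)] 368 [np.float64(299.06306306306305), np.float64(169.7927927927928)] 111
```

>>> drive_tool --series '[[[0, 0, 0, 0], [0, 0, 0, 0], [0, 0, 0, 0], [0, 0, 0, 0], [0, 0, 0, 0], [0, 0, 0, 0], [0, 0, 0, 0], [0, 0, 0, 0], [0, 0, 0, 0], [0, 0, 0, 0], [0, 0, 0, 0], [0, 0, 0, 0], [0, 0, 0, 0], [0, 0, 0, 0], [0, 0, 0, 0]]]'

```text
time: 34.9
tcp_pos: [447.7, -20.7, 224.9]
tool_rot: [1.0, -0.014, 0.0, -0.0]
ft_force: [0.0, -0.8, 0.2]
grip_width: 0.514
grip_force: 0.0
```

```bash
python3 mv.py; python3 -c "
from plant import *
print(job_done())"
```

```text
34.95 [np.float64(291.6358695652174), np.float64(119.2336956521739)] 368 [np.float64(299.65384615384613), np.float64(169.93269230769232)] 104
35.0 [np.float64(291.6648501362398), np.float64(118.96185286103542)] 367 [np.float64(299.74311926605503), np.float64(169.72477064220183)] 109
the job is handed in; nothing more can be done
None
```

I handed the job in at 35.0 s: the hook hangs on the bar with the keeper shut under it, and the green pail hangs still from its lower curl, both released. No verdict came back, so the result is my reading of the forces and camera images.

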